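# Shut the tea tin: fold the lid over and tuck it under the lip

## Task

The lid of the stainless tea tin stands open on its springy hinge. Using only fingertip pushes on its outside, never pinching it or touching its white lining, fold it over, press it flat and push it along until its free edge is tucked well beneath the red lip, so that it stays shut on its own when you let go. Don't force it, don't lift or tip the tin or shove it along the shelf, and leave everything else standing where it is.

Things in the scene. Friction and masses are not known exactly. Their poses are not given: they have to be found in the camera images.
- tea_tin: Loose stainless tea tin, open on top, 140 mm (its x) by 100 mm (its y), rim 72 mm high, about 0.9 kg. Origin: centre of its underside, z up. The lid hinge is at the -x end (towards the robot, within about 0.6 rad), the red lip at the +x end. Filled with sachets to 59 mm. Two cheeks 5 mm thick at y = +-47 mm, x = -70 to -20 mm, 82 mm high, carry the hinge pins in slots.
- tin_lid (a joint): Hinge angle of the lid, rad: 0 = folded over, flat and level on the tin; pi/2 = upright; 2.3 = stop, leaning back past the -x end. Starts at 1.5 to 2.0. A light spring (0.035 N m/rad towards 1.9 rad; friction 0.014 N m) opens it again to about 1.2 if let go without being tucked; holding it flat takes about 1.5 N at 40 mm from the axis.
- tin_hinge (a point): Middle of the hinge axis, which runs along the tin's y; at tin x = -60 mm plus the value of joint tin_runner, 74.5 mm above the tin's underside. The lid is a flat plate, 0.05 kg, 84 mm wide in y, reaching from 5 to 102 mm from this axis; folded flat it is 4 mm thick, its underside 73.5 mm and its outer (then upper) face 77.5 mm above the tin's underside.
- tin_runner (a joint): How far hinge pins and lid have slid in the slots towards tin +x, m: start 0 to 0.002, stop 0.018. Takes about 4 N; stays where left. With the lid flat its free edge is at tin x = 42 mm plus this. The lid folds flat past the lip only while this is under 3 mm (push it back if it slid too soon); above 12 mm its edge is 2 mm or more under the level lip; the stop is fully home.
- lip (a point): Inner edge of the underside of the red retaining lip, at tin x = 52 mm, y = 0, 80 mm above the tin's underside (2.5 mm above the flat lid). The level lip, 4 mm thick, spans x = 52 to 70 mm and 92 mm in y; before it a lead-in bent up at 35 degrees reaches back to about x = 45 mm, 89 mm high. Fixed to the tin.
- lid_ridge (a point): Foot of the black push ridge on the lid's outer face (upper when flat), on its hinge side, 58 mm from the hinge axis, mid-width. The ridge is 6 mm high, 6 mm thick, 60 mm long in y. A fingertip on the lid between hinge and ridge can press down and push against the ridge towards the lip.
- lid_edge (a point): Middle of the lid's free edge on the outer face (upper when flat), 102 mm from the hinge axis, marked with a blue stripe.
- lid_lining: White food-safe lining on the lid's inner face (the underside when folded flat), 2 mm thick below the plate, 80 mm wide, from 34 to 100 mm from the hinge axis; origin on the hinge axis, its x along the lid towards the free edge, its z out of the outer face. Not to be touched: a pinch of the lid presses on it.
- red_mug: Loose empty red enamel mug, 82 mm across, 90 mm high, with a handle; origin at the centre of its underside. Beside the tin. Leave alone.
- sugar_jar: Loose white sugar jar, 72 mm across, 95 mm high; origin at the centre of its underside. On the tin's other side. Leave alone.
- honey_jar: Loose amber honey jar with yellow cap, 68 mm across, 90 mm high; origin at the centre of its underside. Leave alone.
- salt_shaker: Loose blue salt shaker, 42 mm across, 72 mm high; origin at the centre of its underside. Leave alone.
- spatula_rest: Loose bamboo spatula rest, a tray 200 by 85 by 18 mm high; origin at the centre of its underside. Leave alone.
Mind the look-alikes: they are no part of the job. Leave any green look-alike of the tea_tin alone.

How it is judged:
On the way, in this order (a step that is already met when the one before it is completed fails the run):
1. the lid is folded over and nearly flat, not yet tucked (value of joint tin_lid below 0.15 rad and value of joint tin_runner below 0.0118 m).
2. the lid lies flat with its edge beneath the lip (value of joint tin_lid below 0.06 rad and value of joint tin_runner above 0.012 m), for 0.2 s.
At the end, for the whole second after the job is handed in: The lid is folded to within 0.06 rad of flat and slid at least 12 mm forward, so that its edge is held beneath the lip; the robot has let go and the tin stands flat and at rest (all of step 2 and angle between tea_tin's own z axis and vertical below 0.03 rad and linear speed of tea_tin below 0.02 m/s and contact force between the fingers and tea_tin below 0.1 N); the robot touches nothing.
It fails at once if the mug, sugar jar, honey jar, salt shaker or spatula rest is lifted, tipped or moved more than 15 mm (distance of any of red_mug, sugar_jar, honey_jar, salt_shaker, spatula_rest from where it was at the start of the episode above 0.015 m or angle between any of red_mug, sugar_jar, honey_jar, salt_shaker, spatula_rest's own z axis and vertical above 0.25 rad).
It fails at once if the tin is lifted or tipped (height (world z) of tea_tin above 0.008 m or angle between tea_tin's own z axis and vertical above 0.08 rad).
It fails at once if the tin is shoved more than 30 mm (distance of tea_tin from where it was at the start of the episode above 0.03 m).
It fails at once if the lid is pinched or handled by its lining (over 1 N on the lining) (contact force between the fingers and lid_lining above 1 N).
It fails at once if the tin or its lid is forced with more than 40 N (contact force between the fingers and tea_tin above 40 N).
It also fails if it takes over 38 s, if anything falls off the work surface, if the arm or the gripper's body presses on something with over 40 N, if the wrist force passes 120 N, or if a joint passes its speed limit or range.

## Robot

A 6-joint arm with a two-finger parallel gripper is mounted at the origin on the work surface. World frame = base frame: x ahead of the robot, y to its left, z up, the work surface at z = 0. Lengths are in m, angles in rad, forces in N, time in s.
With the tool pointing down it reaches from about 0.275 to 0.75 m from the base axis. Payload 10.2 kg.
Tool frame: the origin (TCP) lies at the very end of the fingers, on their centre line; the grasp point (between the pads) lies 19 mm behind it; x points along the fingers, z is the direction in which the jaws open and shut, and the axes are right-handed (so a half turn about x gives the same grasp; the last joint's range is limited). The gripper opens to 85 mm and grips with 20 to 120 N. Pads are 22 mm wide; open, the fingers measure 114 mm over their backs; the gripper's body (76 mm by 85 mm) begins 54 mm behind the grasp point. The pads swing forward as they close: fully open they stand 13 mm farther back than shut.
Start: joints at [1.041, 0.313, 1.498, -0, 1.331, -0.223], TCP at [0.159, 0.5, 0.231] pointing down, gripper open.
Joint ranges: [-2.94, 2.94], [-0.97, 2.17], [0.19, 2.56], [-1.23, 4.37], [0.02, 3.11], [-2.88, 2.88]. Speed limits (rad/s): [2.39, 2.39, 3.01, 3.14, 3.14, 3.14].

## Interface

Orientations are given as a unit quaternion [w, x, y, z].
In Python, from workcell import get_obs, get_image, finish_job, recognise gives the robot as it stands. The module is installed in compiled form; this text tells all that it offers.
- The arm moves only by the shell command python3 -m handwheel 'ROWS' [OPENING] [FORCE]. ROWS is JSON, a list of rows, each a list of 4 numbers: the shift along the tool's x, y, z in cm, then the turn about the tool's x in degrees. In form: [[tx, ty, tz, turn], ...]. A call has 1 to 8 rows; each row is the pose to reach, as a shift and turn from the pose measured when the call began, along the tool's axes at that moment; what a row does not reach only later rows make up. A row lasts 1/10 s, in which the tool goes at most 50 mm and 8.59 degrees, less where a joint would pass 70% of its speed; a pose out of reach is approached as far as the arm can. A call with a gripper value outside its range is refused whole. OPENING is the finger opening in cm, from 0 to 8.54, set as the call begins (- or left out, the last holds). The fingers move at their own pace and stop on an object; FORCE is the grip in N (left out, the last holds). Time passes only in rows, so rows that repeat a pose let the fingers close. It gives the time, the measured TCP pose, the force and the opening at its end, in the units of the state.
- get_obs(): the state, without advancing time (a new reading comes with each control period).
- get_image(name): name is "scene" or "top" or "wrist"; returns a dict with "color" (384x512x3 uint8, blue, green, red), "K" (3x3 intrinsics, pixels), "distortion" ([k1, k2, p1, p2, k3] as OpenCV has them; the pictures are not rectified), "R" (3x3) and "t" (3): a world point X has camera coordinates R X + t. Camera axes: x right, y down, z forward; pixel columns grow to the right and rows downward; lengths in m; the calibration is good to about 2 mm. A picture is of the moment at which its call begins. There is no depth.
- finish_job(): hands the job in, once; it reports no verdict.
Trained networks look in the newest picture that a camera, given by its name, has taken for a name from the list of things; names that differ only in an ending like _2 or _b are one class to them, and where a whole thing is asked for, a point or a joint stands for the part that bears it (a point fixed in the world has none). Each returns a list of dicts, best first, with "p" (0 to 1); they miss things now and then, are a little off and sometimes report something else, mostly with a low value. They report only what shows in the picture. A call takes as long as a camera call. They do not tell look-alikes from the thing itself.
- recognise(camera, name): "centre" ([row, column] in pixels, amid what is visible of it).
The state is a dict: "t": time; "joint_pos": joint angles; "joint_velocities": joint speeds; "tau": joint torques, N m; "eef_pos": TCP position; "tcp_rot": TCP orientation; "contact_force": force on the tool from outside, world axes, zero at the start; "moment": the same for the moment, N m; "opening": opening from 0.0 (shut) to 1.0 (fully open).
Only numpy, scipy, OpenCV 4.12 (cv2) and the standard library are available. Lean on these libraries where they do the work, as an engineer would, in place of code of your own. Each camera call takes 0.05 s, during which the arm holds its last target. There are 200 camera calls.

## Working session

There is one attempt and no reset: what is moved stays moved. The work goes in short steps, Python scripts to look and compute and a shell command to move; the robot and the scene stay as the last step left them, time stands still between calls to the robot, and variables do not carry over. Pictures are saved under pics/ and viewed, about 8 in all and at most 12, crops included, and the job is handed in when it is done.

```bash
mkdir -p pics
cat > h.py <<'E'
import numpy as np, cv2
from workcell import get_obs,get_image,finish_job,recognise
def ray(im,rc):
    p=cv2.undistortPoints(np.array([[[rc[1],rc[0]]]],float),np.array(im["K"]),np.array(im["distortion"]))[0,0]
    R=np.array(im["R"]);t=np.array(im["t"])
    return -R.T@t, R.T@np.array([p[0],p[1],1.])
def atz(im,rc,z):
    o,d=ray(im,rc); return o+d*(z-o[2])/d[2]
def px(im,X):
    R=np.array(im["R"]);t=np.array(im["t"])
    q=cv2.projectPoints(np.array(X,float).reshape(-1,1,3),cv2.Rodrigues(R)[0],t,np.array(im["K"]),np.array(im["distortion"]))[0]
    return q.reshape(-1,2)[:,::-1]  # row,col
def tri(a,ra,b,rb):
    o1,d1=ray(a,ra);o2,d2=ray(b,rb)
    s=np.linalg.lstsq(np.c_[d1,-d2],o2-o1,rcond=None)[0]
    return (o1+d1*s[0]+o2+d2*s[1])/2, np.linalg.norm(o1+d1*s[0]-o2-d2*s[1])
E
python3 - <<'E'
from h import *
o=get_obs();print({k:np.round(o[k],3) for k in('t','eef_pos','tcp_rot','contact_force')})
ims=[]
for c in('scene','top'):
    im=get_image(c);ims.append(im['color'])
    C=-np.array(im['R']).T@np.array(im['t']);print(c,C.round(3))
    for n in('tea_tin','tin_lid','lip','lid_ridge','lid_edge','lid_lining','tin_hinge','red_mug','sugar_jar','honey_jar','salt_shaker','spatula_rest'):
        print(n,[(np.round(r['centre']).tolist(),round(r['p'],2)) for r in recognise(c,n)][:3])
cv2.imwrite('pics/a.png',ims[0]);cv2.imwrite('pics/b.png',ims[1])
E
```

```text
{'t': np.float64(0.0), 'eef_pos': array([0.158, 0.5  , 0.231]), 'tcp_rot': array([ 0.57 , -0.418,  0.571,  0.418]), 'contact_force': array([-0.18 ,  0.263,  0.36 ])}
scene [1.536 0.107 0.971]
tea_tin [([173.0, 345.0], 0.74), ([241.0, 221.0], 0.59), ([181.0, 277.0], 0.56)]
tin_lid [([168.0, 346.0], 0.8), ([148.0, 284.0], 0.66), ([235.0, 218.0], 0.65)]
lip [([177.0, 345.0], 0.74), ([181.0, 274.0], 0.63), ([148.0, 287.0], 0.56)]
lid_ridge [([149.0, 288.0], 0.9), ([233.0, 217.0], 0.67), ([165.0, 345.0], 0.62)]
lid_edge [([152.0, 286.0], 0.74), ([167.0, 347.0], 0.68), ([233.0, 218.0], 0.64)]
lid_lining [([150.0, 290.0], 0.61), ([179.0, 274.0], 0.22)]
tin_hinge [([170.0, 346.0], 0.89), ([151.0, 288.0], 0.7), ([235.0, 220.0], 0.65)]
red_mug [([250.0, 408.0], 0.69)]
sugar_jar [([156.0, 224.0], 0.88)]
honey_jar [([249.0, 408.0], 0.93)]
salt_shaker [([264.0, 274.0], 0.6)]
spatula_rest [([149.0, 132.0], 0.65)]
top [ 0.42  -0.02   1.387]
tea_tin [([239.0, 194.0], 0.86), ([218.0, 254.0], 0.83), ([156.0, 283.0], 0.63)]
tin_lid [([233.0, 188.0], 0.86)]
lip [([153.0, 285.0], 0.79), ([238.0, 194.0], 0.64), ([216.0, 254.0], 0.62)]
lid_ridge [([237.0, 192.0], 0.91), ([233.0, 240.0], 0.47)]
lid_edge [([152.0, 287.0], 0.84), ([236.0, 192.0], 0.67), ([230.0, 244.0], 0.6)]
lid_lining [([235.0, 239.0], 0.67)]
tin_hinge [([234.0, 192.0], 0.79), ([149.0, 284.0], 0.6), ([232.0, 241.0], 0.56)]
red_mug [([193.0, 210.0], 0.92)]
sugar_jar [([251.0, 297.0], 0.69), ([219.0, 256.0], 0.38)]
honey_jar [([168.0, 150.0], 0.58)]
salt_shaker [([144.0, 242.0], 0.5)]
spatula_rest [([254.0, 383.0], 0.81)]
```

View pics/a.png

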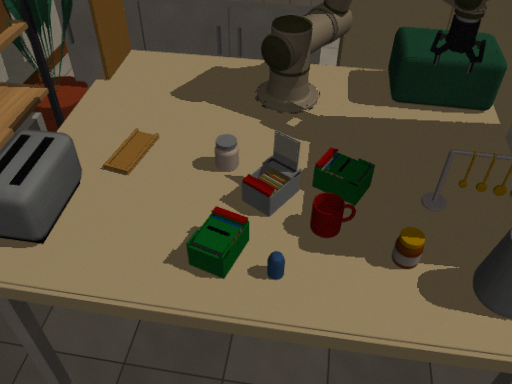

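View pics/b.png

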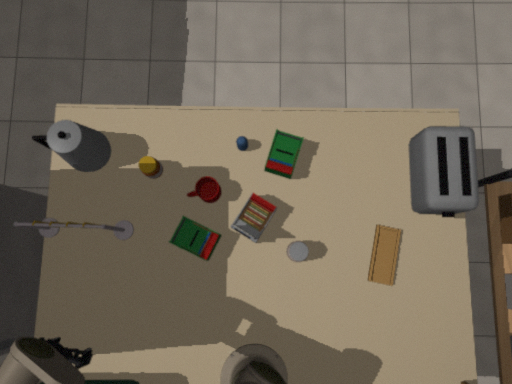

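The stainless tin with its white-lined open lid is at scene (187,272) and top (217,254). The look-alikes are green: scene (175,345) and (241,220), top (239,194) and (156,283). I choose the stainless one and check it in a close crop.

Run:
```python
import cv2,numpy as np
a=cv2.imread('pics/a.png')[125:220,230:315];b=cv2.imread('pics/b.png')[185:250,222:287]
a=cv2.resize(a,(510,570),interpolation=cv2.INTER_CUBIC);b=cv2.resize(b,(520,520),interpolation=cv2.INTER_CUBIC)
b=cv2.copyMakeBorder(b,0,50,0,0,cv2.BORDER_CONSTANT)
o=cv2.resize(np.hstack([a,b]),None,fx=.77,fy=.77);o=np.clip(o*1.5,0,255).astype('uint8');print(o.shape);cv2.imwrite('pics/c.png',o)
```

```text
(439, 793, 3)
```

View pics/c.png

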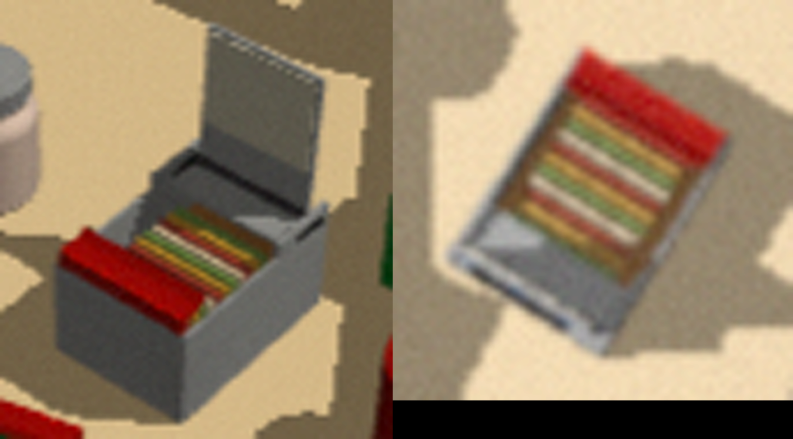

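The crop confirms it: a stainless tin with red lip and sachets, the lid standing nearly upright with its lining facing the lip. I fit the pose to the corners read off the crop.

```bash
cat > fit.py <<'E'
from h import *
from scipy.optimize import least_squares
S=get_image('scene');T=get_image('top')
def tin(p,q):
    c,s=np.cos(p[2]),np.sin(p[2]); q=np.array(q,float)
    return np.c_[p[0]+c*q[:,0]-s*q[:,1],p[1]+s*q[:,0]+c*q[:,1],q[:,2]]
sc=[((183,420),(.07,.05,0)),((57,348),(.07,-.05,0)),((322,300),(-.07,.05,0))]
lid=[((210,25),-.042),((325,78),.042)]
tp=[((587,47),(.07,.046,.084)),((730,140),(.07,-.046,.084)),((447,255),(-.07,.0495,.082)),((600,355),(-.07,-.0495,.082))]
def f(p):
    r=[]
    e=px(S,tin(p,[b for a,b in sc]))-[[125+a[1]/4.62,230+a[0]/4.62] for a,b in sc]; 
    L=[(-.059+.102*np.cos(p[3]),y,.0745+.102*np.sin(p[3])) for a,y in lid]
    g=px(S,tin(p,L))-[[125+a[1]/4.62,230+a[0]/4.62] for a,y in lid]
    h=px(T,tin(p,[b for a,b in tp]))-[[185+a[1]/6.16,222+(a[0]-393)/6.16] for a,b in tp]
    return np.r_[e.ravel(),g.ravel(),h.ravel()]
r=least_squares(f,[.48,-.02,-.5,1.7],loss='soft_l1')
print(r.x.round(4));print(f(r.x).reshape(-1,2).round(1).tolist())
p=r.x
print('hinge',tin(p,[(-.059,0,.0745)]).round(4),'lidtop',tin(p,[(-.059+.102*np.cos(p[3]),0,.0745+.102*np.sin(p[3]))]).round(4))
for n,c,im,z in(('red_mug',(193,210),T,.09),('sugar_jar',(251,297),T,.095),('green',(239,194),T,.08)): 
    print(n,atz(im,c,z).round(3))
E
python3 fit.py
python3 - <<'E'
from scipy.spatial.transform import Rotation as R
from h import *
q=get_obs()['tcp_rot'];print(R.from_quat([q[1],q[2],q[3],q[0]]).as_matrix().round(3))
E
```

```text
[ 0.5371  0.0082 -0.5495  1.635 ]
[[0.6, -1.2], [-0.5, -1.1], [0.1, -1.1], [-0.8, -0.1], [-0.0, -0.4], [0.1, -1.2], [-0.8, -1.5], [0.6, -1.5], [0.0, -1.5]]
hinge [[0.4868 0.039  0.0745]] lidtop [[0.4812 0.0424 0.1763]]
red_mug [0.617 0.154 0.09 ]
sugar_jar [ 0.425 -0.14   0.095]
green [0.462 0.205 0.08 ]
[[-0.    -0.953  0.302]
 [-0.     0.302  0.953]
 [-1.     0.    -0.   ]]
```

```bash
python3 -m handwheel '[[0,-5,-4,2],[0,-10,-8,4],[0,-15,-12,6],[0,-20,-16,8],[0,-25,-20,10],[0,-30,-24,12],[0,-35,-28,14],[0,-38,-31,14]]' 0 20
sed -i 's#/4.62 for#/4.62-.5 for#; s#/4.62\]#/4.62-.5]#g; s#125+a\[1\]/4.62#124.5+a[1]/4.62#g; s#185+a\[1\]/6.16,222+#184.5+a[1]/6.16,221.5+#' fit.py; python3 fit.py
```

```text
t: 2.2
eef_pos: [0.3803, 0.1652, 0.2316]
tcp_rot: [0.618, -0.345, 0.617, 0.345]
contact_force: [0.8, -0.5, 0.3]
opening: 0.0
[ 0.5372  0.0074 -0.5438  1.6398]
[[1.1, -0.8], [0.1, -0.8], [0.5, -0.9], [-0.4, 0.1], [0.3, -0.1], [0.5, -0.6], [-0.5, -0.8], [1.2, -0.7], [0.5, -0.6]]
hinge [[0.4867 0.0379 0.0745]] lidtop [[0.4807 0.0416 0.1763]]
red_mug [0.617 0.154 0.09 ]
sugar_jar [ 0.425 -0.14   0.095]
green [0.462 0.205 0.08 ]
```

Run:
```python
from h import *
im=get_image('wrist');cv2.imwrite('pics/w1.png',im['color']);print((-np.array(im['R']).T@np.array(im['t'])).round(3))
from scipy.spatial.transform import Rotation as R
o=get_obs();q=o['tcp_rot'];print(o['t'],o['eef_pos'],o['contact_force'],R.from_quat([q[1],q[2],q[3],q[0]]).as_matrix().round(3))
p=[.5371,.0082,-.5495]
def tin(q):
    c,s=np.cos(p[2]),np.sin(p[2]); q=np.array(q,float)
    return np.c_[p[0]+c*q[:,0]-s*q[:,1],p[1]+s*q[:,0]+c*q[:,1],q[:,2]]
print(px(im,tin([(-.07,.0495,.082),(-.07,-.0495,.082),(.07,.046,.084),(.07,-.046,.084),(-.065,.042,.176),(-.065,-.042,.176)])).round())
```

```text
[0.326 0.197 0.374]
2.35 [0.38064844 0.16491447 0.23127402] [ 0.25019706  0.05916515 -0.20382155] [[ 0.    -0.849  0.528]
 [-0.     0.528  0.849]
 [-1.    -0.    -0.   ]]
[[289. 257.]
 [289. 178.]
 [378. 255.]
 [378. 188.]
 [358. 249.]
 [358. 157.]]
```

View pics/w1.png

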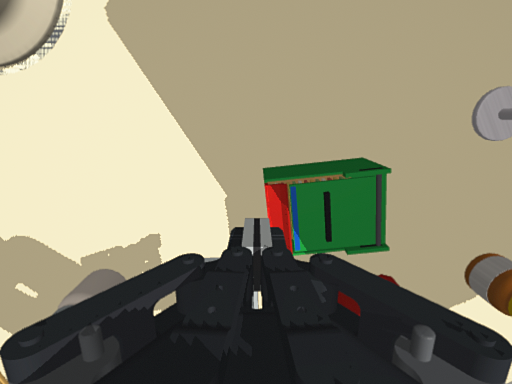

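```bash
python3 -m handwheel '[[0,-4,-2,0],[0,-8,-4,0],[0,-10.5,-5.4,0],[3,-10.5,-5.4,0],[6,-10.5,-5.4,0],[9,-10.5,-5.4,0],[11.1,-10.5,-5.4,0],[11.1,-10.5,-5.4,0]]'
python3 - <<'E'
from h import *
a=get_image('scene');b=get_image('top')
A=cv2.resize(a['color'][110:220,225:325],(500,550),interpolation=2)
B=cv2.resize(b['color'][185:255,222:287],(510,550),interpolation=2)
o=cv2.resize(np.hstack([A,B]),None,fx=.78,fy=.78);cv2.imwrite('pics/d.png',np.clip(o*1.5,0,255).astype('uint8'))
print(get_obs()['eef_pos'],get_obs()['contact_force'])
E
```

```text
t: 3.15
eef_pos: [0.4396, 0.0648, 0.1183]
tcp_rot: [0.616, -0.343, 0.619, 0.345]
contact_force: [-1.6, 0.3, 0.3]
opening: -0.003
[0.44144145 0.06429247 0.12099514] [ 0.53977835 -0.02540446  0.39940658]
```

View pics/d.png

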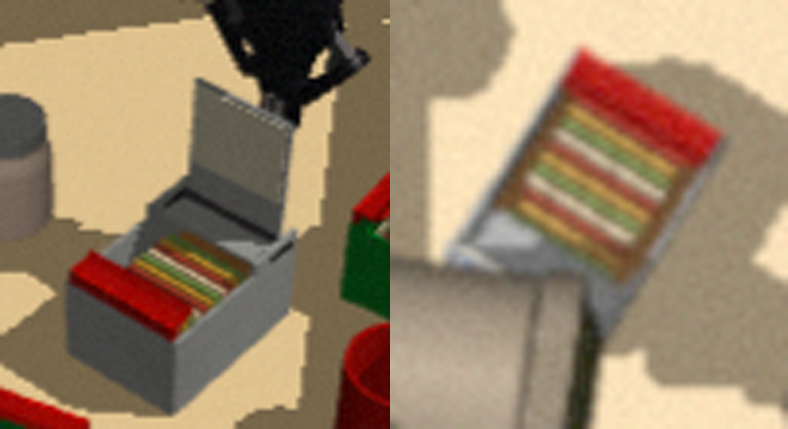

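```bash
python3 -m handwheel '[[0.2,-1.5,0,0],[0.4,-2.8,0,0],[0.4,-3.3,0,0],[0.45,-3.8,0,0],[0.5,-4.6,0,0],[0.6,-5.4,0,0],[0.9,-6.1,0,0],[1.4,-6.8,0,0]]'
python3 - <<'E'
from h import *
a=get_image('scene')
A=cv2.resize(a['color'][110:220,225:325],(500,550),interpolation=2)
cv2.imwrite('pics/e.png',np.clip(A*1.5,0,255).astype('uint8'))
print(get_obs()['eef_pos'],get_obs()['contact_force'])
E
```

```text
t: 4.05
eef_pos: [0.4999, 0.0281, 0.1069]
tcp_rot: [0.618, -0.344, 0.618, 0.344]
contact_force: [-0.3, 0.2, 2.1]
opening: -0.005
[0.50014958 0.02764666 0.10601211] [-0.6808604  -2.07963063 -1.43201593]
```

View pics/e.png

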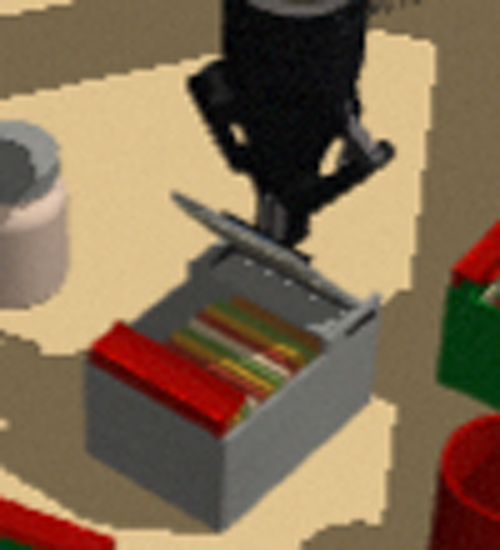

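```bash
python3 -m handwheel '[[0.6,-0.6,0,0],[1.2,-1,0,0],[1.6,-1.15,0,0],[2.0,-1.25,0,0],[2.3,-1.35,0,0],[2.55,-1.4,0,0],[2.75,-1.4,0,0],[2.75,-1.4,0,0]]'
python3 -m handwheel '[[0.05,0,0,0],[0.1,0,0,0],[0.1,0,0,0]]'
```

```text
t: 4.9
eef_pos: [0.512, 0.0203, 0.0783]
tcp_rot: [0.618, -0.344, 0.618, 0.344]
contact_force: [0.4, -0.7, 0.8]
opening: 0.002
t: 5.2
eef_pos: [0.5121, 0.0203, 0.0775]
tcp_rot: [0.618, -0.344, 0.618, 0.344]
contact_force: [0.0, -1.2, 3.3]
opening: 0.001
```

Run:
```python
from h import *
a=get_image('scene')
A=cv2.resize(a['color'][110:220,225:325],(500,550),interpolation=2)
cv2.imwrite('pics/f.png',np.clip(A*1.5,0,255).astype('uint8'))
f=[]
for i in range(4): get_image('top');f.append(get_obs()['contact_force'])
print(get_obs()['eef_pos'],np.round(f,1).tolist())
```

```text
[0.51205236 0.02028571 0.0774873 ] [[0.1, -0.3, 3.1], [-0.3, -0.6, 3.1], [0.2, -1.1, 3.1], [0.1, -0.9, 3.0]]
```

View pics/f.png

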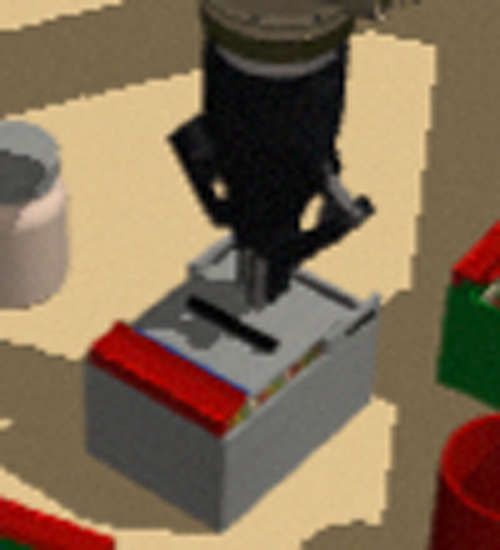

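```bash
python3 -m handwheel '[[0.03,-0.4,0,0],[0.05,-0.8,0,0],[0.05,-1.2,0,0],[0.05,-1.4,0,0],[0.05,-1.5,0,0]]'; python3 -m handwheel '[[0.02,-0.2,0,0],[0.02,-0.4,0,0],[0.02,-0.4,0,0]]'
```

```text
t: 5.95
eef_pos: [0.5246, 0.0127, 0.0772]
tcp_rot: [0.618, -0.343, 0.618, 0.344]
contact_force: [-3.6, 2.6, 7.6]
opening: -0.003
t: 6.25
eef_pos: [0.5278, 0.0108, 0.0772]
tcp_rot: [0.618, -0.343, 0.618, 0.344]
contact_force: [-3.6, 2.1, 7.6]
opening: 0.005
```

```bash
python3 -m handwheel '[[0,-0.2,0,0],[0,-0.4,0,0],[0,-0.6,0,0],[0,-0.8,0,0],[0,-0.8,0,0]]'
python3 - <<'E'
from h import *
a=get_image('scene');b=get_image('top')
A=cv2.resize(a['color'][110:220,225:325],(500,550),interpolation=2)
cv2.imwrite('pics/g.png',np.clip(A*1.5,0,255).astype('uint8'));cv2.imwrite('pics/gt.png',b['color'])
E
```

```text
t: 6.75
eef_pos: [0.5344, 0.0068, 0.0772]
tcp_rot: [0.617, -0.342, 0.619, 0.345]
contact_force: [-2.7, 0.9, 4.9]
opening: -0.002
```

View pics/g.png

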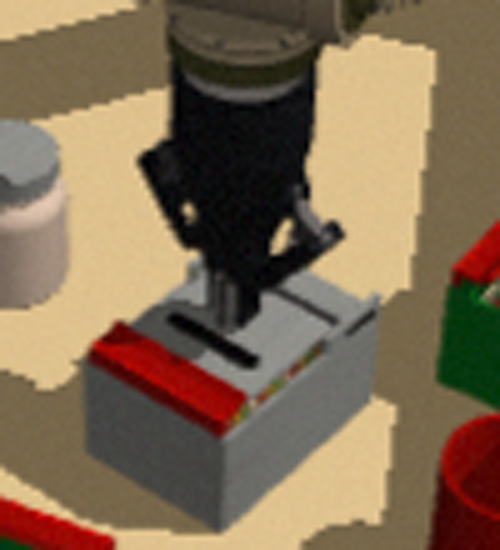

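The tin has not moved in the picture: its corner is still at (220,530). The lid's blue stripe has gone under the lip. I keep pushing to the stop while watching the force.

```bash
python3 -m handwheel '[[0.02,-0.2,0,0],[0.02,-0.4,0,0],[0.02,-0.5,0,0],[0.02,-0.5,0,0]]';python3 -m handwheel '[[0,-0.1,0,0],[0,-0.2,0,0],[0,-0.2,0,0]]'; python3 -m handwheel '[[0,-0.1,0,0],[0,-0.1,0,0]]'
```

```text
t: 7.25
eef_pos: [0.5382, 0.0046, 0.0771]
tcp_rot: [0.617, -0.342, 0.619, 0.345]
contact_force: [-2.9, 2.0, 6.0]
opening: -0.001
t: 7.55
eef_pos: [0.5394, 0.0039, 0.0771]
tcp_rot: [0.617, -0.341, 0.619, 0.346]
contact_force: [-3.7, 1.9, 5.3]
opening: 0.002
t: 7.75
eef_pos: [0.5397, 0.0037, 0.077]
tcp_rot: [0.616, -0.341, 0.62, 0.347]
contact_force: [-4.0, 1.1, 5.6]
opening: -0.002
```

```bash
python3 -m handwheel '[[0,-0.2,0,0],[0,-0.3,0,0],[0,-0.4,0,0],[0,-0.4,0,0]]'; python3 -m handwheel '[[0,-0.2,0,0],[0,-0.3,0,0],[0,-0.3,0,0]]'
```

```text
t: 8.15
eef_pos: [0.542, 0.0023, 0.0768]
tcp_rot: [0.615, -0.34, 0.62, 0.348]
contact_force: [-5.8, 3.2, 6.7]
opening: 0.0
t: 8.45
eef_pos: [0.5431, 0.0018, 0.0766]
tcp_rot: [0.614, -0.338, 0.621, 0.349]
contact_force: [-7.9, 5.5, 8.6]
opening: -0.0
```

```bash
python3 -m handwheel '[[0,0.3,0,0],[-0.5,0.5,0,0],[-2,0.5,0,0],[-5,0.5,0,0],[-9,1,0,0],[-12,5,0,0],[-12,10,0,0],[-12,14,0,0]]'
python3 - <<'E'
from h import *
a=get_image('scene');b=get_image('top');p=cv2.imread('pics/b.png')
A=cv2.resize(a['color'][110:220,225:325],(400,440),interpolation=2)
B=cv2.resize(b['color'][185:250,222:287],(400,440),interpolation=2)
cv2.imwrite('pics/i.png',np.clip(np.hstack([A,B])*1.5,0,255).astype('uint8'))
print(get_obs()['t'],get_obs()['eef_pos'],get_obs()['contact_force'])
E
```

```text
t: 9.25
eef_pos: [0.4241, 0.0755, 0.1996]
tcp_rot: [0.614, -0.338, 0.621, 0.349]
contact_force: [-0.4, 0.2, 0.2]
opening: -0.004
9.35 [0.4227298  0.07655117 0.19940033] [ 0.29990382 -0.49911807 -0.21277467]
```

View pics/i.png

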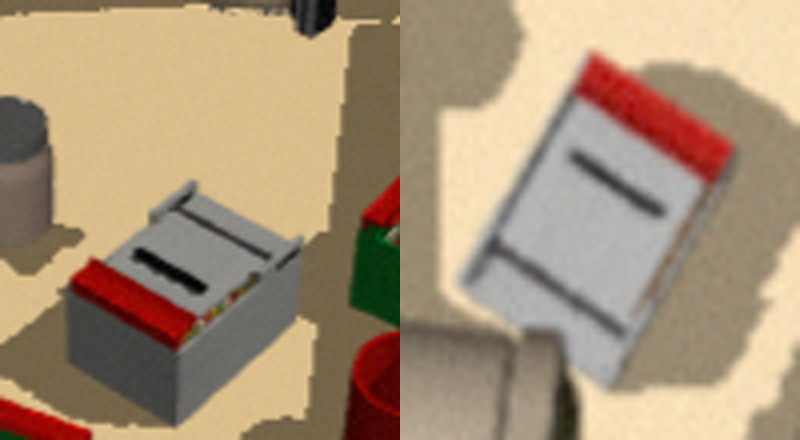

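The lid stays shut by itself and the tin looks in place. I measure the ridge offset from the lip as a check.

Run:
```python
from h import *
b=get_image('top')
f=lambda x,y:(184.5+y/6.77,221.5+(x-400)/6.154)
r=atz(b,f(617,183),.0835);l=atz(b,f(661.5,101),.084);h=atz(b,f((462+610)/2,(280+388)/2),.082)
u=np.array([np.cos(-.544),np.sin(-.544)])
print('ridge x',.07-(l-r)[:2]@u,-.07+(r-h)[:2]@u,'tin len',(l-h)[:2]@u, 'yaw',np.arctan2(*(l-h)[1::-1]))
```

```text
ridge x 0.021885735601037737 0.017221128992098156 tin len 0.13533539339106043 yaw -0.522194206886469
```

```bash
python3 -c "
from workcell import *
print(finish_job())"
```

```text
the job is handed in; nothing more can be done
None
```

The tea tin's lid is folded flat, slid under the red lip, and stayed shut on its own after the arm backed away. I handed the job in at about 9.4 s; no verdict was reported.

- **How:** With the gripper closed, I pushed the lid's outer face from behind to fold it over. I then pressed it flat with about 3 N. Pushing the ridge took about 4 N until the force rose to about 10 N, which I took as the stop. I then backed off and lifted clear.
- **Lid position:** The last pictures show the blue edge hidden beneath the lip. The ridge was at about tin x = 17 to 22 mm, depending on which end I measured from, and 19 mm is fully home. That puts the lid slid about 16 to 21 mm (the stop is 18 mm) against the 12 mm needed.
- **Forces and tin:** The highest contact force I read at the end of a move was about 13 N. The tin looked unmoved and level, though I judged this by eye and only to a few mm. The final force reading was zero within noise.
- **Disagreements and gaps:** The two pose estimates differ slightly: 135 mm against the true 140 mm for the tin's length, and a heading of -0.52 against -0.54 rad. I put this down to pixel reading. I did not measure the other objects again; the two in view looked untouched, and the arm never came close to any of them.

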